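# Put the mixed-up hand weights back on their tags

### The job

The four colour-banded hand weights on the countertop rack are all in the wrong saddles: put each one into the saddle whose tag has the colour of its bands, lying fully down in the middle of the saddle and in line with it. When you need a free spot, park a weight in the spare saddle with the white tag, never on the counter or on end. Lower the weights gently instead of dropping them, leave them all lying still and let go of, and do not disturb the spray bottle.

Things in the scene. Friction and masses are not known exactly. Their poses are not given: they have to be found in the camera images.
- weight_red: Loose chrome hand weight with red bands on both heads: round heads 38 mm in diameter and 16 mm long, 100 mm of grip 24 mm thick between them, 132 mm overall, about 0.25 kg, the same either way round. Origin on the axis in the middle of the grip (centre of mass), x along the grip. Fully down in any saddle its origin is 39 mm above the saddle's origin.
- weight_yellow: Loose chrome hand weight with yellow bands on both heads: round heads 42 mm in diameter and 20 mm long, 100 mm of grip 24 mm thick between them, 140 mm overall, about 0.5 kg, the same either way round. Origin on the axis in the middle of the grip (centre of mass), x along the grip. Fully down in any saddle its origin is 42 mm above the saddle's origin.
- weight_green: Loose chrome hand weight with green bands on both heads: round heads 46 mm in diameter and 25 mm long, 100 mm of grip 24 mm thick between them, 150 mm overall, about 0.75 kg, the same either way round. Origin on the axis in the middle of the grip (centre of mass), x along the grip. Fully down in any saddle its origin is 44 mm above the saddle's origin.
- weight_blue: Loose chrome hand weight with blue bands on both heads: round heads 50 mm in diameter and 28 mm long, 100 mm of grip 24 mm thick between them, 156 mm overall, about 0.92 kg, the same either way round. Origin on the axis in the middle of the grip (centre of mass), x along the grip. Fully down in any saddle its origin is 47 mm above the saddle's origin.
- saddle_red: Saddle with the red tag: fixed grey rubber rest with two V troughs, one for each head, 46 to 80 mm from its middle along x, 59 mm wide in y at the rims; V bottom 16 mm, rims 37 mm above the origin; between the troughs only a 4 mm base. Origin: middle of the underside, on the rack's tray 36 mm above the counter. x: the way a weight lies, away from the user; y along the rack; z up.
- saddle_yellow: Saddle with the yellow tag, like saddle_red. Each tag is a tilted coloured plate 62 x 36 mm on the tray's lip at the user's side, its middle at x = -118 mm from the saddle's origin.
- saddle_green: Saddle with the green tag, like saddle_red. The five saddles stand parallel in one row, 100 mm apart in y, in an order that differs from start to start.
- saddle_blue: Saddle with the blue tag, like saddle_red. White tube end frames, 78 mm high, close the rack 80 mm outside the middles of the two end saddles.
- saddle_spare: Saddle with the blank white tag, like saddle_red: the spare, empty at the start, where a weight may be parked. It may stand anywhere in the row.
- spray_bottle: Bystander: spray bottle, pale with purple label and black head, 68 mm in diameter, 187 mm high, standing on the counter right of the rack (-y). Origin: middle of its foot. (Also on the counter, clear of the work and at most 120 mm high: a stack of cream baskets and a black tray of hand grips beyond the rack, a black weight plate left of it.)
There are look-alikes about, which are no part of the job. What is shaped like the weight_blue but pink is not meant.

How it is judged:
At the end, for the whole second after the job is handed in: Each of the four weights lies in the saddle with the tag of its own colour: its middle within 15 mm along the saddle, 8 mm across it and 6 mm of its seated height, its length within 0.12 rad of the saddle's, either way round; all at rest and released, the white-tagged saddle empty (x of weight_red in the frame of saddle_red between -0.015 and 0.015 m and y of weight_red in the frame of saddle_red between -0.008 and 0.008 m and z of weight_red in the frame of saddle_red between 0.0332 and 0.0452 m and angle between the x axis of weight_red and the x axis of saddle_red, either way round below 0.12 rad and linear speed of each of weight_red, weight_yellow, weight_green, weight_blue below 0.02 m/s and angular speed of each of weight_red, weight_yellow, weight_green, weight_blue below 0.3 rad/s and contact force between each of weight_red, weight_yellow, weight_green, weight_blue and the fingers below 0.1 N and x of weight_yellow in the frame of saddle_yellow between -0.015 and 0.015 m and y of weight_yellow in the frame of saddle_yellow between -0.008 and 0.008 m and z of weight_yellow in the frame of saddle_yellow between 0.0356 and 0.0476 m and angle between the x axis of weight_yellow and the x axis of saddle_yellow, either way round below 0.12 rad and x of weight_green in the frame of saddle_green between -0.015 and 0.015 m and y of weight_green in the frame of saddle_green between -0.008 and 0.008 m and z of weight_green in the frame of saddle_green between 0.0381 and 0.0501 m and angle between the x axis of weight_green and the x axis of saddle_green, either way round below 0.12 rad and x of weight_blue in the frame of saddle_blue between -0.015 and 0.015 m and y of weight_blue in the frame of saddle_blue between -0.008 and 0.008 m and z of weight_blue in the frame of saddle_blue between 0.0405 and 0.0525 m and angle between the x axis of weight_blue and the x axis of saddle_blue, either way round below 0.12 rad); the robot touches nothing.
It fails at once if a weight was put or fell on the counter, or was stood on end (height (world z) of any of weight_red, weight_yellow, weight_green, weight_blue below 0.05 m or angle between any of weight_red, weight_yellow, weight_green, weight_blue's own x axis and vertical below 0.8 rad).
It fails at once if a weight was dropped (let go more than about 15 mm up) or knocked away ((contact force between weight_red and the fingers below 0.3 N and linear speed of weight_red above 0.5 m/s) or (contact force between weight_yellow and the fingers below 0.3 N and linear speed of weight_yellow above 0.5 m/s) or (contact force between weight_green and the fingers below 0.3 N and linear speed of weight_green above 0.5 m/s) or (contact force between weight_blue and the fingers below 0.3 N and linear speed of weight_blue above 0.5 m/s)).
It fails at once if the spray bottle was shifted or knocked over (distance of spray_bottle from where it was at the start of the episode above 0.03 m or angle between spray_bottle's own z axis and vertical above 0.5 rad).
It also fails if it takes over 128 s, if anything falls off the work surface, if the arm or the gripper's body presses on something with over 40 N, if the wrist force passes 120 N, or if a joint passes its speed limit or range.

### The arm

A 6-joint arm with a two-finger parallel gripper is mounted at the origin on the work surface. World frame = base frame: x ahead of the robot, y to its left, z up, the work surface at z = 0. Lengths are in m, angles in rad, forces in N, time in s.
With the tool pointing down it reaches from about 0.3 to 0.85 m from the base axis. Payload 5.4 kg.
Tool frame: the origin (TCP) lies at the very end of the fingers, on their centre line; the grasp point (between the pads) lies 19 mm behind it (ctrl.hold_point_z is the distance from the TCP to the grasp point, in m); z points along the fingers, y is the direction in which the jaws open and shut (so a half turn about z gives the same grasp; the last joint's range is limited). The gripper opens to 85 mm and grips with 20 to 120 N. Pads are 22 mm wide; open, the fingers measure 114 mm over their backs; the gripper's body (76 mm by 85 mm) begins 54 mm behind the grasp point. The pads swing forward as they close: fully open they stand 13 mm farther back than shut.
Start: joints at [-1.318, 0.158, 1.597, -0, 1.386, -0.21], TCP at [0.257, -0.515, 0.231] pointing down, gripper open.
Joint ranges: [-2.91, 2.91], [-0.94, 2.29], [0.18, 2.7], [-1.29, 4.43], [0.17, 2.64], [-3, 3]. Speed limits (rad/s): [2.57, 2.57, 3.14, 3.14, 3.14, 3.14].

### API

Orientations are given as a unit quaternion [w, x, y, z].
In Python, from rig import ctrl gives the robot as it stands.
- The arm moves only by the tool step_arm, never from a script. Its argument "commands" is one flat list of numbers, 7 for each row, row after row: the shift along the tool's x, y, z in mm, then the turn, a rotation vector about the tool's x, y, z in rad, then the finger opening in mm, from 0 to 85.4. A call has 1 to 8 rows; each row shifts and turns the commanded pose from where the row before left it, along the tool's axes as they then stand; what a row does not reach is not made up. A row lasts 1/10 s, in which the tool goes at most 50 mm and 8.59 degrees, less where a joint would pass 70% of its speed; a pose out of reach is approached as far as the arm can. A call is refused whole if a number of a shift passes 50 or a number of a turn 0.15, either way. A call with a gripper value outside its range is refused whole. The fingers move at their own pace and stop on an object; "grip_force" is the grip in N (left out, the last holds). Time passes only in rows, so rows that do not move let the fingers close. It gives the time, the measured TCP pose, the force and the opening at its end, in the units of the state.
- ctrl.get_state(): the state, without advancing time (a new reading comes with each control period).
- ctrl.get_image(name): name is "scene" or "top" or "wrist"; returns the picture (400x640x3 uint8, red, green, blue); there is no depth.
- ctrl.calibration(name): a dict with "fx", "fy", "cx", "cy" (pixels), "cam_to_world" (4x4, takes a point from camera to world coordinates). Camera axes: x right, y up, looking along -z (the intrinsics and any distortion apply to the point x, -y, -z); pixel columns grow to the right and rows downward; lengths in m; the calibration is good to about 2 mm. A picture is of the moment at which its call begins: read the wrist's pose just before it. calibration takes no time and is no camera call; for the wrist camera it gives the pose at the moment of the call.
- ctrl.job_done(): hands the job in, once; it reports no verdict.
The state is a dict: "t": time; "joint_positions": joint angles; "qd": joint speeds; "effort": joint torques, N m; "ee_pos": TCP position; "tcp_rot": TCP orientation; "contact_force": force on the tool from outside, world axes, zero at the start; "ft_torque": the same for the moment, N m; "opening": opening from 0.0 (shut) to 1.0 (fully open).
Only numpy, scipy, OpenCV 4.12 (cv2) and the standard library are available. Lean on these libraries where they do the work, as an engineer would, in place of code of your own. Each camera call takes 0.05 s, during which the arm holds its last target. There are 200 camera calls.

## Working session

There is one attempt and no reset: what is moved stays moved. The work goes in short steps, Python scripts to look and compute and a tool call to move; the robot and the scene stay as the last step left them, time stands still between calls to the robot, and variables do not carry over. Pictures are saved under pics/ and viewed, about 12 in all and at most 16, crops included, and the job is handed in when it is done.

Besides the shell and the picture viewer there is one more tool, called after ">>>" in YAML: its name, and indented under it one key for each argument. step_arm: Moves the arm, as the interface text tells. Its arguments: {"type":"object","properties":{"commands":{"type":"array"},"grip_force":{"type":"number"}},"required":["commands"]}

```bash
mkdir -p pics; ls
python3 - <<'E'
from rig import ctrl
import cv2,numpy as np
np.set_printoptions(precision=4,suppress=True)
s=ctrl.get_state();print(s)
for n in("scene","top"):
    print(n,ctrl.calibration(n)); cv2.imwrite(f"pics/{n}0.png",ctrl.get_image(n)[:,:,::-1])
E
```

```text
pics
{'t': 0.0, 'joint_positions': array([-1.3181,  0.159 ,  1.5983, -0.    ,  1.3862, -0.2101]), 'qd': array([ 0.0009,  0.0006,  0.0004,  0.0019,  0.0015, -0.0006]), 'effort': array([  0.0001, -39.5993, -33.1429,  -0.0003,   0.0081,   0.    ]), 'ee_pos': array([ 0.2565, -0.5139,  0.2303]), 'tcp_rot': array([-0.001 ,  0.9733,  0.2293, -0.    ]), 'contact_force': array([-0.1986,  0.123 , -0.4975]), 'ft_torque': array([-0.0402, -0.0095,  0.0265]), 'opening': 1.0041076081367828}
scene {'fx': 365.5808966431804, 'fy': 365.5808966431804, 'cx': 318.7028531570142, 'cy': 196.6892782231058, 'cam_to_world': array([[-0.7048, -0.4481,  0.55  ,  1.2119],
       [ 0.7094, -0.4565,  0.537 ,  0.4388],
       [ 0.0105,  0.7687,  0.6396,  0.7282],
       [ 0.    ,  0.    ,  0.    ,  1.    ]])}
top {'fx': 360.9497647671081, 'fy': 360.9497647671081, 'cx': 318.0217223691772, 'cy': 204.08898449534684, 'cam_to_world': array([[-0.0098,  0.9869, -0.1613,  0.5152],
       [-0.9998, -0.0126, -0.0162, -0.1085],
       [-0.0181,  0.1611,  0.9868,  0.9285],
       [ 0.    ,  0.    ,  0.    ,  1.    ]])}
```

View pics/top0.png

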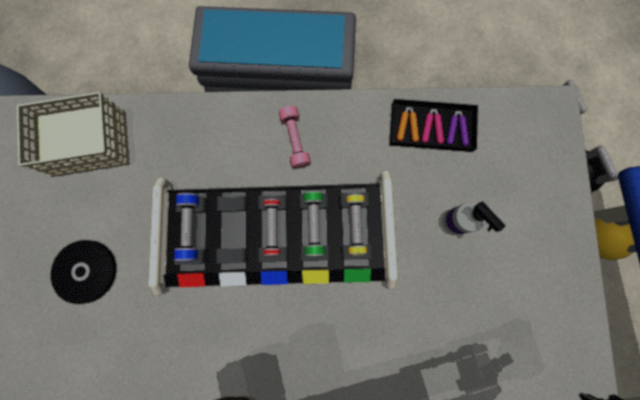

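View pics/scene0.png

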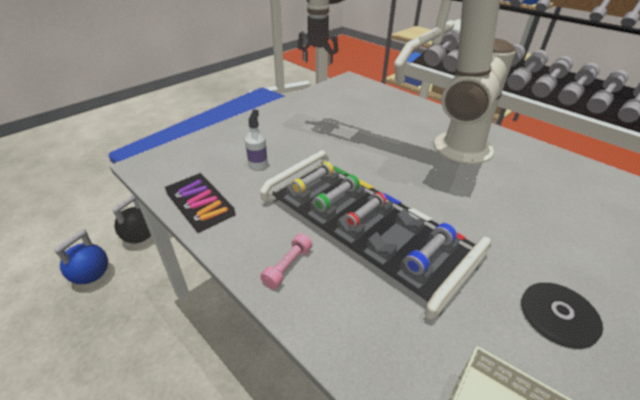

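Top view, tags left to right: red (191,279), white (233,279), blue (274,277), yellow (316,277), green (358,275). Weights: blue (187,228) sits in red, red (272,225) in blue, green (314,223) in yellow and yellow (356,224) in green. The spare is empty. The look-alike is the pink one at (294,137), which is not wanted, and the kettlebells and grips are not dumbbells.

```bash
cat > h.py <<'E'
from rig import ctrl
import cv2,numpy as np
np.set_printoptions(precision=4,suppress=True)
RNG={'red':[(0,8),(172,180)],'yellow':[(24,34)],'green':[(45,75)],'blue':[(110,130)]}
def ray(c,u,v,z):
    M=c['cam_to_world'];d=M[:3,:3]@np.array([(u-c['cx'])/c['fx'],-(v-c['cy'])/c['fy'],-1])
    o=M[:3,3];return o+d*(z-o[2])/d[2]
def proj(c,p):
    M=c['cam_to_world'];q=M[:3,:3].T@(np.array(p)-M[:3,3])
    return np.array([c['cx']+c['fx']*q[0]/-q[2],c['cy']-c['fy']*q[1]/-q[2]])
def blobs(im,col,amin=20,S=130,V=60):
    h=cv2.cvtColor(im,cv2.COLOR_RGB2HSV);m=0
    for a,b in RNG[col]: m=m|cv2.inRange(h,(a,S,V),(b,255,255))
    n,_,st,ce=cv2.connectedComponentsWithStats(m)
    return [(*ce[i],st[i][4],*st[i][:4]) for i in range(1,n) if st[i][4]>=amin]
E
python3 - <<'E'
from h import *
c=ctrl.calibration('top');im=cv2.imread('pics/top0.png')[:,:,::-1].copy()
Z={'red':.075,'yellow':.078,'green':.080,'blue':.083};R={'red':.019,'yellow':.021,'green':.023,'blue':.025}
for k in Z:
    for b in blobs(im,k):
        if 150<b[0]<400 and 180<b[1]<290:
            tag=b[1]>266
            print(k,'tag' if tag else 'band',np.round(b[:3],1),b[3:],ray(c,b[0],b[1],.05 if tag else Z[k]+R[k]*.7))
E
python3 -c "
import cv2;i=cv2.imread('pics/top0.png')[170:300,140:405];cv2.imwrite('pics/crop.png',cv2.resize(i,None,fx=3,fy=3,interpolation=2))"
```

```text
red band [271.2 201.6  56. ] (np.int32(263), np.int32(200), np.int32(17), np.int32(4)) [0.6598 0.016  0.0883]
red band [271.1 251.3  58. ] (np.int32(263), np.int32(250), np.int32(17), np.int32(4)) [0.5432 0.0151 0.0883]
red tag [190.8 279.4 380. ] (np.int32(177), np.int32(272), np.int32(29), np.int32(15)) [0.4795 0.2132 0.05  ]
yellow band [355.5 197.8  65. ] (np.int32(349), np.int32(196), np.int32(15), np.int32(5)) [ 0.6656 -0.183   0.0927]
yellow band [358.  249.7  81. ] (np.int32(351), np.int32(247), np.int32(15), np.int32(6)) [ 0.5447 -0.1856  0.0927]
yellow tag [315.3 275.7 392. ] (np.int32(301), np.int32(269), np.int32(29), np.int32(15)) [ 0.4856 -0.0859  0.05  ]
green band [313.  195.8 119. ] (np.int32(304), np.int32(193), np.int32(19), np.int32(7)) [ 0.671  -0.0831  0.0961]
green band [313.9 249.9 128. ] (np.int32(305), np.int32(247), np.int32(19), np.int32(7)) [ 0.545  -0.0843  0.0961]
green tag [357.  274.9 353. ] (np.int32(344), np.int32(268), np.int32(27), np.int32(14)) [ 0.4866 -0.1854  0.05  ]
blue band [186.8 198.7 186. ] (np.int32(176), np.int32(195), np.int32(23), np.int32(9)) [0.6673 0.2128 0.1005]
blue band [185. 254. 207.] (np.int32(174), np.int32(250), np.int32(23), np.int32(9)) [0.5387 0.2107 0.1005]
blue tag [273.4 276.9 391. ] (np.int32(260), np.int32(270), np.int32(28), np.int32(15)) [0.4837 0.0144 0.05  ]
```

View pics/crop.png

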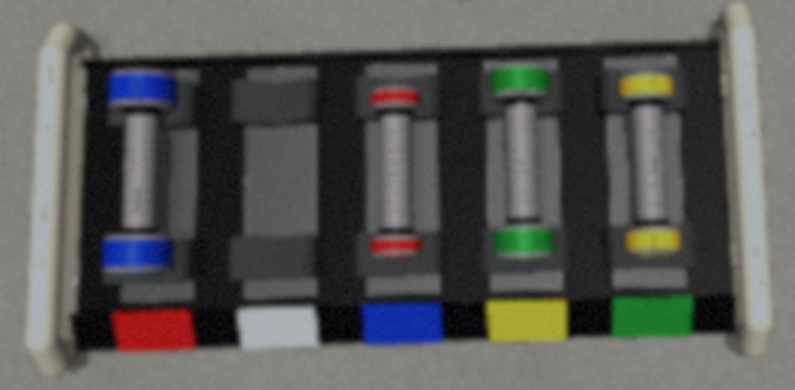

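The weights lie in the V's, with the rack's yaw about +0.018 rad. Plan: red→spare, blue→blue, red→red, then green→spare, yellow→yellow, green→green. First I'll move above red for a wrist look.

>>> step_arm:
  commands: [39,-23,0,0,0,0,85,39,-23,0,0,0,0,85,39,-23,0,0,0,0,85,39,-23,0,0,0,0,85,39,-23,0,0,0,0,85,39,-23,0,0,0,0,85,39,-23,0,0,0,0,85,39,-23,0,0,0,0,85]

```text
t: 0.9
ee_pos: [0.4542, -0.2087, 0.231]
tcp_rot: [-0.0, 0.973, 0.229, -0.0]
contact_force: [1.5, -0.2, -0.0]
opening: 0.996
```

>>> step_arm:
  commands: [39,-23,0,0,0,0,85,39,-23,0,0,0,0,85,39,-23,0,0,0,0,85,39,-23,0,0,0,0,85,39,-23,0,0,0,0,85,39,-23,0,0,0,0,85,0,0,0,0,0,0.148,85,0,0,0,0,0,0.148,85]

```text
t: 1.7
ee_pos: [0.6016, 0.019, 0.2303]
tcp_rot: [-0.0, 0.997, 0.082, -0.001]
contact_force: [-0.0, -0.0, -0.2]
opening: 0.995
```

>>> step_arm:
  commands: [0,0,0,0,0,0.148,85,0,0,0,0,0,0,85,0,0,0,0,0,0,85,0,0,0,0,0,0,85]

```text
t: 2.1
ee_pos: [0.6014, 0.0173, 0.2311]
tcp_rot: [-0.0, 1.0, 0.011, -0.0]
contact_force: [-0.7, 0.7, -1.1]
opening: 0.997
```

```bash
cat >> h.py <<'E'
def pose():
    s=ctrl.get_state();w,x,y,z=s['tcp_rot']
    from scipy.spatial.transform import Rotation as Ro
    R=Ro.from_quat([x,y,z,w]).as_matrix();return s,R
def to(target):  # world shift to target in tool axes, mm; yaw error to rack
    s,R=pose();d=R.T@(np.array(target)-s['ee_pos'])*1000
    print('t',round(s['t'],2),'tcp',s['ee_pos'],'yaw',np.arctan2(R[1,0],R[0,0]),'tilt',R[:2,2],'shift',d,'F',s['contact_force'],'open',s['opening']*85)
E
python3 - <<'E'
from h import *
to([.602,.0165,.23])
c=ctrl.calibration('wrist');print(c)
im=ctrl.get_image('wrist');cv2.imwrite('pics/w1.png',im[:,:,::-1]);np.save('pics/w1c.npy',c['cam_to_world'])
E
```

```text
t 2.1 tcp [0.6014 0.0173 0.2311] yaw 0.02103354487754087 tilt [-0.0004  0.0001] shift [0.6307 0.8157 1.1093] F [-0.738   0.702  -1.1245] open 84.74098361917025
{'fx': 286.9707438883989, 'fy': 286.9707438883989, 'cx': 317.54956757308946, 'cy': 202.27371079973636, 'cam_to_world': array([[ 0.0208,  0.9495,  0.3131,  0.6815],
       [-0.9998,  0.0197,  0.0066,  0.0191],
       [ 0.0001, -0.3132,  0.9497,  0.3729],
       [ 0.    ,  0.    ,  0.    ,  1.    ]])}
```

View pics/w1.png

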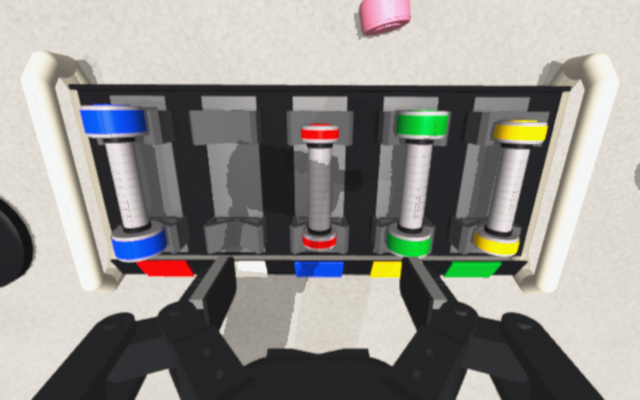

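Wrist view: red weight upright at (320,185), centred between blue tag (319,269). Empty spare with far trough at (224,126) and near trough at (236,237). The pink look-alike is at (385,15), away from the rack.

Run:
```python
from h import *
c=ctrl.calibration('wrist');c['cam_to_world']=np.load('pics/w1c.npy')
im=cv2.imread('pics/w1.png')[:,:,::-1].copy()
Z={'red':.075,'yellow':.078,'green':.080,'blue':.083};R={'red':.019,'yellow':.021,'green':.023,'blue':.025}
for k in Z:
    bb=[b for b in blobs(im,k,80) if 70<b[0]<560 and 90<b[1]<280]
    for b in bb:
        tag=b[1]>258
        print(k,'tag' if tag else 'band',np.round(b[:3],1),b[3:],ray(c,b[0],b[1],.05 if tag else Z[k]+R[k]*.6))
for n,u,v in [('far L',190,110),('far R',258,110),('nearfront L',207,252),('nearfront R',264,252)]:print(n,ray(c,u,v,.073))
i=im[90:285,60:580,::-1];cv2.imwrite('pics/c1.png',cv2.resize(i,None,fx=1.5,fy=1.5))
g=cv2.cvtColor(im,cv2.COLOR_RGB2GRAY)
for r in (103,160,180,200,112,118,124,130): print(r,g[r,180:275:1].tolist()) if r in(103,180,118) else 0
```

```text
red band [319.4 134.  338. ] (np.int32(301), np.int32(129), np.int32(38), np.int32(10)) [0.6572 0.0168 0.0864]
red band [319.  243.1 260. ] (np.int32(302), np.int32(237), np.int32(35), np.int32(12)) [0.5397 0.0146 0.0864]
red tag [165.9 267.8 835. ] (np.int32(136), np.int32(260), np.int32(58), np.int32(17)) [0.4827 0.2093 0.05  ]
yellow band [522.2 132.5 656. ] (np.int32(494), np.int32(125), np.int32(55), np.int32(16)) [ 0.6629 -0.1776  0.0906]
yellow band [497.4 246.2 463. ] (np.int32(474), np.int32(234), np.int32(46), np.int32(20)) [ 0.5421 -0.1801  0.0906]
yellow tag [386.2 268.7 489. ] (np.int32(370), np.int32(261), np.int32(33), np.int32(16)) [ 0.4873 -0.073   0.05  ]
green band [421.8 124.7 943. ] (np.int32(397), np.int32(115), np.int32(51), np.int32(21)) [ 0.6683 -0.0793  0.0938]
green band [408.  246.4 636. ] (np.int32(387), np.int32(233), np.int32(44), np.int32(24)) [ 0.5414 -0.0815  0.0938]
green tag [472.1 268.4 802. ] (np.int32(444), np.int32(261), np.int32(58), np.int32(16)) [ 0.4899 -0.1832  0.05  ]
blue band [ 116.2  121.1 1146. ] (np.int32(80), np.int32(110), np.int32
[... 984 characters left out ...]
0, 141, 141, 142, 142, 144, 144, 144, 144, 145, 145, 137, 112, 99, 98, 98, 98, 98, 98, 99, 98, 99, 100, 99, 99, 99, 99, 99, 99, 99, 100, 100, 99, 100, 99, 99, 99, 99, 99, 100, 100, 99, 99, 99, 96, 80, 52, 32, 29, 29, 29, 29, 29, 29, 28, 29, 29, 30, 27, 29]
118 [37, 38, 38, 38, 38, 39, 39, 37, 43, 62, 87, 103, 112, 115, 116, 115, 115, 115, 115, 115, 115, 115, 115, 115, 115, 115, 115, 115, 114, 115, 115, 115, 114, 114, 114, 115, 115, 115, 114, 115, 115, 115, 114, 114, 114, 114, 114, 113, 113, 113, 113, 113, 113, 113, 113, 113, 113, 113, 113, 113, 113, 112, 113, 113, 113, 113, 113, 112, 112, 110, 99, 95, 94, 94, 94, 87, 62, 50, 48, 48, 43, 37, 35, 35, 37, 38, 38, 38, 37, 37, 38, 37, 37, 37, 39]
```

Run:
```python
from h import *
c=ctrl.calibration('wrist');c['cam_to_world']=np.load('pics/w1c.npy')
im=cv2.imread('pics/w1.png');g=cv2.cvtColor(im,cv2.COLOR_BGR2GRAY)
for r,a,b in[(103,201.3,255.8),(180,210.5,260.5)]:
  L,R=ray(c,a,r,.04),ray(c,b,r,.04);print(r,L,R,(L+R)/2)
# slab ends per saddle at row 103
row=g[103].astype(int);on=row>80
e=np.flatnonzero(np.diff(on.astype(int)));print(e)
for a,b in zip(e[:-1],e[1:]):
  if 35<b-a<75: L,R=ray(c,a+.5,103,.04),ray(c,b+.5,103,.04);print((L+R)/2,L[1]-R[1])
# far edge of slab & near edge along column
for u in (225,315,415): print(u,[ (int(k),ray(c,u,k+.5,.04)[0].round(4)) for k in np.flatnonzero(np.abs(np.diff(g[85:265,u].astype(int)))>25)+85])
to([.600,.016,.10])
```

```text
103 [0.6837 0.1466 0.04  ] [0.6849 0.0869 0.04  ] [0.6843 0.1167 0.04  ]
180 [0.5971 0.1448 0.04  ] [0.5983 0.0853 0.04  ] [0.5977 0.1151 0.04  ]
[ 80 110 165 201 256 291 347 382 438 473 528 558]
[0.6823 0.216  0.04  ] 0.06027767592370106
[0.6833 0.1661 0.04  ] 0.03945619071381701
[0.6843 0.1162 0.04  ] 0.06028290699503981
[0.6864 0.017  0.04  ] 0.06138425745453242
[ 0.6885 -0.0827  0.04  ] 0.061389585019293494
[ 0.6905 -0.1819  0.04  ] 0.06029854678495744
225 [(85, np.float64(0.7021)), (95, np.float64(0.692)), (96, np.float64(0.6909)), (216, np.float64(0.5508)), (251, np.float64(0.5022)), (254, np.float64(0.4978))]
315 [(85, np.float64(0.7041)), (95, np.float64(0.694)), (96, np.float64(0.693)), (124, np.float64(0.6635)), (125, np.float64(0.6624)), (126, np.float64(0.6613)), (129, np.float64(0.6581)), (130, np.float64(0.657)), (137, np.float64(0.6492)), (138, np.float64(0.6481)), (139, np.float64(0.647)), (141, np.float64(0.6448)), (142, np.float64(0.6436)), (143, np.float64(0.6425)), (146, np.float64(0.6391)), (147, np.float64(0.638)), (148, np.float64(0.6368)), (160, np.float64(0.6
[... 308 characters left out ...]
np.float64(0.4929))]
415 [(85, np.float64(0.7063)), (95, np.float64(0.6963)), (96, np.float64(0.6952)), (111, np.float64(0.6797)), (115, np.float64(0.6755)), (134, np.float64(0.6549)), (137, np.float64(0.6516)), (138, np.float64(0.6505)), (139, np.float64(0.6494)), (142, np.float64(0.646)), (143, np.float64(0.6449)), (144, np.float64(0.6437)), (227, np.float64(0.5409)), (228, np.float64(0.5395)), (229, np.float64(0.5382)), (236, np.float64(0.5285)), (237, np.float64(0.5271)), (240, np.float64(0.5229)), (241, np.float64(0.5215))]
t 2.15 tcp [0.6014 0.0173 0.2312] yaw 0.02048613173210256 tilt [-0.0003  0.0001] shift [ -1.3757   1.2753 131.17  ] F [-0.6864 -0.0594  0.3376] open 84.3423998978527
```

Spare and saddle row agree (spacing 99.5 mm, 60 mm slabs, yaw 0.0205, which the tool already matches). Saddle centres: red (.596,.214), spare (.598,.1145), blue (.600,.0153), yellow (.602,-.0844), green (.604,-.1836). Next I'll pick red.

>>> step_arm:
  commands: [-1,2,40,0,0,0,60,0,0,40,0,0,0,60,0,0,35,0,0,0,60,0,0,30,0,0,0,60,0,0,20,0,0,0,60,0,0,10,0,0,0,60,0,0,0,0,0,0,60]
  grip_force: 60

```text
t: 2.85
ee_pos: [0.5995, 0.0155, 0.055]
tcp_rot: [-0.0, 1.0, 0.01, -0.001]
contact_force: [0.7, 0.5, -0.4]
opening: 0.704
```

>>> step_arm:
  commands: [0,0,0,0,0,0,10,0,0,0,0,0,0,10,0,0,0,0,0,0,10,0,0,0,0,0,0,10,0,0,0,0,0,0,10,0,0,0,0,0,0,10]

```text
t: 3.45
ee_pos: [0.6019, 0.0155, 0.0582]
tcp_rot: [0.0, 1.0, 0.009, 0.002]
contact_force: [-2.2, 2.4, 6.5]
opening: 0.259
```

>>> step_arm:
  commands: [0,0,-5,0,0,0,10,0,0,-15,0,0,0,10,0,0,-30,0,0,0,10,0,0,-30,0,0,0,10,0,0,0,0,0,0,10,0,0,0,0,0,0,10]

```text
t: 4.05
ee_pos: [0.6008, 0.0152, 0.1371]
tcp_rot: [0.0, 1.0, 0.009, 0.001]
contact_force: [0.1, 0.4, -3.4]
opening: 0.26
```

Run:
```python
from h import *
to([.598,.1145,.14])
im=ctrl.get_image('wrist');cv2.imwrite('pics/w2.png',im[:,:,::-1])
```

```text
t 4.05 tcp [0.6008 0.0152 0.1371] yaw 0.01881676460850822 tilt [ 0.0014 -0.0004] shift [ -0.9448 -99.3097  -2.9646] F [ 0.0517  0.3674 -3.3651] open 22.126664317552276
```

View pics/w2.png

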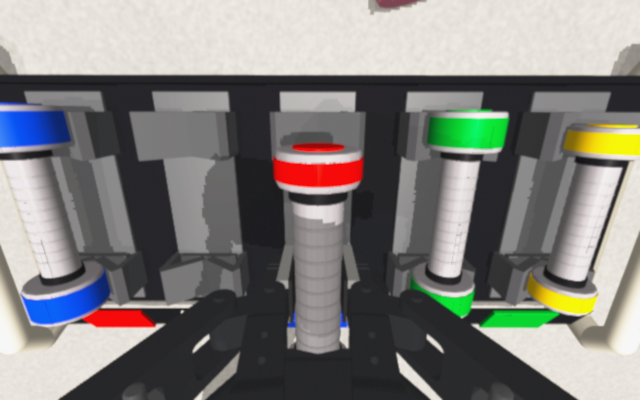

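Red is held level at (318,170), and the row is undisturbed. I'll park it in the spare.

>>> step_arm:
  commands: [0,-25,0,0,0,0,10,-1,-37,0,0,0,0,10,0,-37,0,0,0,0,10,0,0,20,0,0,0,10,0,0,30,0,0,0,10,0,0,15,0,0,0,10,0,0,8,0,0,0,10,0,0,3,0,0,0,10]

```text
t: 4.9
ee_pos: [0.5967, 0.1143, 0.0591]
tcp_rot: [-0.0, 1.0, 0.009, -0.001]
contact_force: [-0.6, 0.8, -1.2]
opening: 0.261
```

>>> step_arm:
  commands: [0,0,1,0,0,0,10,0,0,1,0,0,0,10,0,0,0,0,0,0,10,0,0,0,0,0,0,10]

```text
t: 5.3
ee_pos: [0.5984, 0.1142, 0.0592]
tcp_rot: [0.0, 1.0, 0.009, 0.001]
contact_force: [0.5, 0.0, -1.6]
opening: 0.255
```

>>> step_arm:
  commands: [0,0,1,0,0,0,10,0,0,0,0,0,0,10,0,0,0,0,0,0,10,0,0,0,0,0,0,30,0,0,0,0,0,0,40,0,0,0,0,0,0,60,0,0,0,0,0,0,60]

```text
t: 6.0
ee_pos: [0.5976, 0.1143, 0.0571]
tcp_rot: [0.0, 1.0, 0.009, -0.0]
contact_force: [0.2, -0.4, 0.4]
opening: 0.705
```

>>> step_arm:
  commands: [0,0,-20,0,0,0,60,0,0,-40,0,0,0,60,0,0,-40,0,0,0,60,0,0,0,0,0,0,60,0,0,0,0,0,0,60]

```text
t: 6.5
ee_pos: [0.5985, 0.1143, 0.1585]
tcp_rot: [0.0, 1.0, 0.009, 0.001]
contact_force: [-0.5, 0.4, -0.3]
opening: 0.702
```

Run:
```python
from h import *
to([.5975,.2143,.16])
im=ctrl.get_image('wrist');cv2.imwrite('pics/w3.png',im[:,:,::-1])
```

```text
t 6.5 tcp [0.5985 0.1143 0.1585] yaw 0.01877214252622578 tilt [ 0.0026 -0.0001] shift [   0.9183 -100.0127   -1.5088] F [-0.4669  0.4162 -0.256 ] open 59.66062806701875
```

View pics/w3.png

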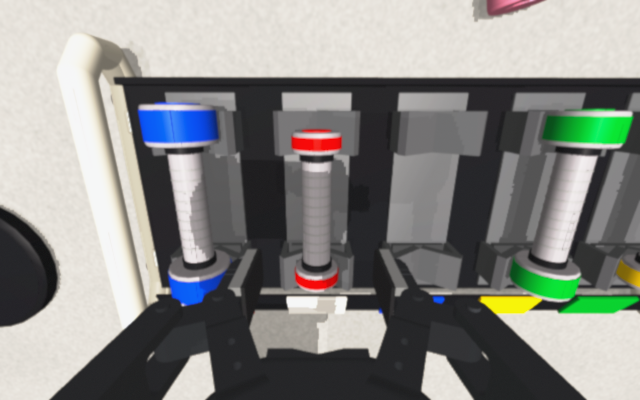

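Red lies in the spare (318,210), centred. Next is blue.

>>> step_arm:
  commands: [3,-34,0,0,0,0,60,0,-33,0,0,0,0,60,0,-33,0,0,0,0,60,0,0,30,0,0,0,60,0,0,35,0,0,0,60,0,0,20,0,0,0,60,0,0,9,0,0,0,60,0,0,0,0,0,0,60]

```text
t: 7.35
ee_pos: [0.5967, 0.214, 0.0604]
tcp_rot: [0.0, 1.0, 0.009, -0.003]
contact_force: [-0.1, 0.2, -0.3]
opening: 0.707
```

>>> step_arm:
  commands: [0,0,0,0,0,0,10,0,0,0,0,0,0,10,0,0,0,0,0,0,10,0,0,0,0,0,0,10,0,0,0,0,0,0,10,0,0,0,0,0,0,10]
  grip_force: 90

```text
t: 7.95
ee_pos: [0.6, 0.2155, 0.0654]
tcp_rot: [-0.001, 1.0, 0.009, 0.002]
contact_force: [-0.5, 4.3, 6.9]
opening: 0.252
```

>>> step_arm:
  commands: [0,0,-5,0,0,0,10,0,0,-15,0,0,0,10,0,0,-30,0,0,0,10,0,0,-40,0,0,0,10,0,0,0,0,0,0,10,0,0,0,0,0,0,10]

```text
t: 8.55
ee_pos: [0.5987, 0.214, 0.1531]
tcp_rot: [0.0, 1.0, 0.009, 0.0]
contact_force: [-0.6, 0.6, -10.1]
opening: 0.252
```

```bash
cat > chk.py <<'E'
from h import *
import sys
col,off,zz=sys.argv[1],float(sys.argv[2]),sys.argv[3:6]
to([float(a) for a in zz])
s,R=pose();c=ctrl.calibration('wrist');im=ctrl.get_image('wrist');cv2.imwrite(f'pics/h_{col}_{s["t"]:.1f}.png',im[:,:,::-1])
p=s['ee_pos']-R[:,2]*.019
print('expected far head px',proj(c,p+R[:,0]*off),[np.round(b[:3],1) for b in blobs(im,col,80)])
for d in(-8,8):print(' pitch %dmm'%d,proj(c,p+R[:,0]*off+np.array([0,0,d/1000])), 'slide',proj(c,p+R[:,0]*(off+d/1000)))
E
python3 chk.py blue .064 .600 .0153 .155
```

```text
t 8.55 tcp [0.5987 0.214  0.1531] yaw 0.01863373592212917 tilt [ 0.0004 -0.0004] shift [ -2.4278 198.7075  -1.8233] F [ -0.5505   0.5553 -10.0678] open 21.432628815246563
expected far head px [317.8547 147.8029] [array([318., 108., 209.]), array([ 317.8,  148.8, 7044. ]), array([ 507. ,  308.3, 1140. ])]
 pitch -8mm [317.8263 145.455 ] slide [317.8544 166.4581]
 pitch 8mm [317.887  150.4635] slide [317.855  128.3641]
```

>>> step_arm:
  commands: [0,25,0,0,0,0,10,-1,38,0,0,0,0,10,-1,40,0,0,0,0,10,0,40,0,0,0,0,10,0,36,0,0,0,0,10,0,20,0,0,0,0,10,0,0,15,0,0,0,10,0,0,25,0,0,0,10]

```text
t: 9.4
ee_pos: [0.6002, 0.0149, 0.1116]
tcp_rot: [-0.0, 1.0, 0.009, -0.0]
contact_force: [1.4, -0.1, -9.0]
opening: 0.252
```

>>> step_arm:
  commands: [0,0,25,0,0,0,10,0,0,12,0,0,0,10,0,0,6,0,0,0,10,0,0,3,0,0,0,10,0,0,1,0,0,0,10,0,0,1,0,0,0,10,0,0,0,0,0,0,10,0,0,0,0,0,0,10]

```text
t: 10.2
ee_pos: [0.601, 0.0153, 0.066]
tcp_rot: [0.0, 1.0, 0.009, 0.001]
contact_force: [0.4, -0.7, -8.2]
opening: 0.249
```

>>> step_arm:
  commands: [0,0,1,0,0,0,10,0,0,1,0,0,0,10,0,0,0,0,0,0,10,0,0,0,0,0,0,10]

```text
t: 10.6
ee_pos: [0.6012, 0.0154, 0.0654]
tcp_rot: [0.0, 1.0, 0.01, 0.001]
contact_force: [-5.9, 1.3, 5.0]
opening: 0.253
```

>>> step_arm:
  commands: [0,0,0,0,0,0,30,0,0,0,0,0,0,40,0,0,0,0,0,0,60,0,0,0,0,0,0,60]

```text
t: 11.0
ee_pos: [0.6011, 0.0152, 0.0638]
tcp_rot: [0.0, 1.0, 0.009, 0.001]
contact_force: [0.2, -0.2, 0.6]
opening: 0.704
```

>>> step_arm:
  commands: [0,0,-20,0,0,0,60,0,0,-40,0,0,0,60,0,0,-35,0,0,0,60,0,0,0,0,0,0,60,0,0,0,0,0,0,60]

```text
t: 11.5
ee_pos: [0.6013, 0.0152, 0.1593]
tcp_rot: [0.0, 1.0, 0.009, 0.001]
contact_force: [-0.6, -0.6, -1.0]
opening: 0.705
```

Run:
```python
from h import *
to([.598,.1145,.155])
im=ctrl.get_image('wrist');cv2.imwrite('pics/w4.png',im[:,:,::-1])
```

```text
t 11.5 tcp [0.6013 0.0152 0.1593] yaw 0.018763909770525437 tilt [ 0.0024 -0.0004] shift [ -1.4304 -99.329    4.2901] F [-0.6362 -0.638  -1.0172] open 59.943591822902974
```

View pics/w4.png

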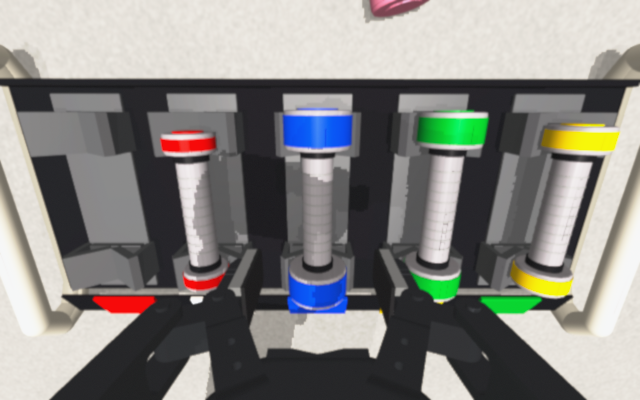

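Blue lies straight in the blue saddle (318,205). Red moves from the spare to the red saddle.

>>> step_arm:
  commands: [-1,-33,0,0,0,0,60,0,-33,0,0,0,0,60,0,-33,0,0,0,0,60,0,0,30,0,0,0,60,0,0,40,0,0,0,60,0,0,22,0,0,0,60,0,0,10,0,0,0,60,0,0,0,0,0,0,60]

```text
t: 12.35
ee_pos: [0.5956, 0.1143, 0.0535]
tcp_rot: [-0.0, 1.0, 0.009, -0.003]
contact_force: [0.3, -0.4, 1.1]
opening: 0.706
```

>>> step_arm:
  commands: [0,0,0,0,0,0,10,0,0,0,0,0,0,10,0,0,0,0,0,0,10,0,0,0,0,0,0,10,0,0,0,0,0,0,10,0,0,0,0,0,0,10]
  grip_force: 60

```text
t: 12.95
ee_pos: [0.5991, 0.1154, 0.0584]
tcp_rot: [-0.001, 1.0, 0.009, 0.002]
contact_force: [-0.6, 5.1, 6.6]
opening: 0.259
```

>>> step_arm:
  commands: [0,0,-5,0,0,0,10,0,0,-15,0,0,0,10,0,0,-30,0,0,0,10,0,0,-30,0,0,0,10,0,0,0,0,0,0,10,0,0,0,0,0,0,10]

```text
t: 13.55
ee_pos: [0.598, 0.114, 0.1371]
tcp_rot: [0.0, 1.0, 0.009, 0.001]
contact_force: [-0.6, -0.4, -2.5]
opening: 0.262
```

```bash
python3 chk.py red .058 .597 .2143 .058
```

```text
t 13.55 tcp [0.598  0.114  0.1371] yaw 0.018594907181785338 tilt [ 0.0015 -0.0004] shift [   0.726  -100.3437   79.0657] F [-0.6433 -0.3989 -2.5368] open 22.247153103677714
expected far head px [317.8379 161.8568] [array([317.5, 148. , 413. ]), array([ 317.8,  174.3, 2056. ])]
 pitch -8mm [317.8089 158.7486] slide [317.837  179.9548]
 pitch 8mm [317.8707 165.3726] slide [317.8388 143.0105]
```

>>> step_arm:
  commands: [2,-25,0,0,0,0,10,0,-37,0,0,0,0,10,0,-38,0,0,0,0,10,0,0,20,0,0,0,10,0,0,30,0,0,0,10,0,0,15,0,0,0,10,0,0,8,0,0,0,10,0,0,3,0,0,0,10]

```text
t: 14.4
ee_pos: [0.5972, 0.2142, 0.0594]
tcp_rot: [-0.0, 1.0, 0.009, -0.001]
contact_force: [-0.2, 0.3, -1.7]
opening: 0.26
```

>>> step_arm:
  commands: [0,0,1,0,0,0,10,0,0,1,0,0,0,10,0,0,1,0,0,0,10,0,0,0,0,0,0,10,0,0,0,0,0,0,10]

```text
t: 14.9
ee_pos: [0.599, 0.2146, 0.059]
tcp_rot: [-0.0, 1.0, 0.009, 0.001]
contact_force: [-1.4, 1.7, 6.7]
opening: 0.26
```

>>> step_arm:
  commands: [0,0,0,0,0,0,30,0,0,0,0,0,0,40,0,0,0,0,0,0,60,0,0,0,0,0,0,60,0,0,-20,0,0,0,60,0,0,-40,0,0,0,60,0,0,-40,0,0,0,60,0,0,0,0,0,0,60]

```text
t: 15.7
ee_pos: [0.602, 0.215, 0.1648]
tcp_rot: [-0.001, 1.0, 0.009, 0.006]
contact_force: [0.3, -0.1, 0.7]
opening: 0.704
```

>>> step_arm:
  commands: [0,40,0,0,0,0,60,0,40,0,0,0,0,60,0,40,0,0,0,0,60,0,40,0,0,0,0,60,0,40,0,0,0,0,60,0,40,0,0,0,0,60,0,40,0,0,0,0,60,0,18,0,0,0,0,60]

```text
t: 16.5
ee_pos: [0.603, -0.0868, 0.1567]
tcp_rot: [0.0, 1.0, 0.008, -0.0]
contact_force: [-0.7, 0.1, 1.3]
opening: 0.7
```

>>> step_arm:
  commands: [0,0,0,0,0,0,60,0,0,0,0,0,0,60]

```text
t: 16.7
ee_pos: [0.6032, -0.0828, 0.1568]
tcp_rot: [-0.001, 1.0, 0.009, -0.0]
contact_force: [0.3, -0.2, -0.3]
opening: 0.705
```

```bash
python3 chk.py green .0625 .604 -.0844 .062; cp $(ls -t pics/h_green*|head -1) pics/w5.png
```

```text
t 16.7 tcp [ 0.6032 -0.0828  0.1568] yaw 0.018604651349684267 tilt [-0.0008  0.0011] shift [ 0.8651  1.7262 94.7803] F [ 0.2679 -0.1662 -0.2887] open 59.90393085161094
expected far head px [317.8527 151.3572] [array([ 320. ,  130.5, 1649. ]), array([319.5, 288.2, 955. ])]
 pitch -8mm [317.85   148.7908] slide [317.8518 169.8709]
 pitch 8mm [317.8557 154.264 ] slide [317.8536 132.069 ]
```

View pics/w5.png

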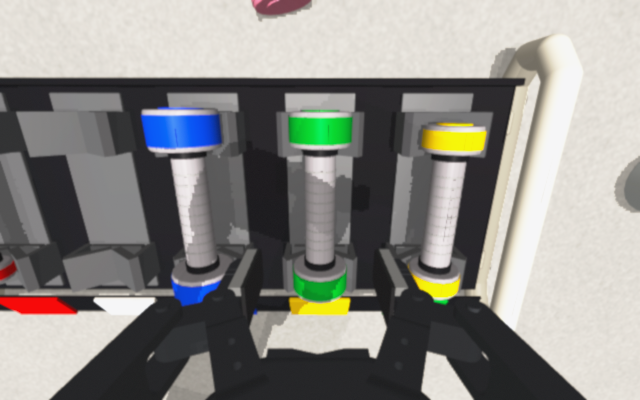

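Green at (320,205) lies straight under the gripper, and the spare is empty. Picking green.

>>> step_arm:
  commands: [1,2,30,0,0,0,60,0,0,35,0,0,0,60,0,0,20,0,0,0,60,0,0,9,0,0,0,60,0,0,0,0,0,0,60,0,0,0,0,0,0,10,0,0,0,0,0,0,10,0,0,0,0,0,0,10]
  grip_force: 80

```text
t: 17.55
ee_pos: [0.6057, -0.0845, 0.0655]
tcp_rot: [-0.001, 1.0, 0.009, 0.001]
contact_force: [-0.4, 5.3, 2.3]
opening: 0.254
```

>>> step_arm:
  commands: [0,0,0,0,0,0,10,0,0,0,0,0,0,10,0,0,0,0,0,0,10]

```text
t: 17.85
ee_pos: [0.6057, -0.0845, 0.0656]
tcp_rot: [-0.001, 1.0, 0.009, 0.001]
contact_force: [-1.3, 5.3, 5.6]
opening: 0.255
```

>>> step_arm:
  commands: [0,0,-5,0,0,0,10,0,0,-15,0,0,0,10,0,0,-30,0,0,0,10,0,0,-45,0,0,0,10,0,0,0,0,0,0,10,0,0,0,0,0,0,10]

```text
t: 18.45
ee_pos: [0.6048, -0.086, 0.1595]
tcp_rot: [0.0, 1.0, 0.009, 0.001]
contact_force: [-0.3, -0.2, -7.9]
opening: 0.253
```

```bash
python3 chk.py green .0625 .598 .1145 .062
```

```text
t 18.45 tcp [ 0.6048 -0.086   0.1595] yaw 0.018598603654189617 tilt [ 0.0019 -0.0009] shift [  -3.2676 -200.6482   97.2989] F [-0.2539 -0.1964 -7.9457] open 21.532077125286957
expected far head px [317.804  151.4099] [array([317.7, 118.5, 240. ]), array([ 317.7,  154.7, 5077. ])]
 pitch -8mm [317.7676 148.8894] slide [317.8045 169.9168]
 pitch 8mm [317.8453 154.2648] slide [317.8036 132.1293]
```

>>> step_arm:
  commands: [0,-25,0,0,0,0,10,-1,-38,0,0,0,0,10,-1,-40,0,0,0,0,10,-1,-40,0,0,0,0,10,0,-37,0,0,0,0,10,0,-20,0,0,0,0,10,0,0,20,0,0,0,10,0,0,25,0,0,0,10]

```text
t: 19.3
ee_pos: [0.5966, 0.1153, 0.1112]
tcp_rot: [0.0, 1.0, 0.01, -0.001]
contact_force: [-0.2, -0.8, -8.4]
opening: 0.251
```

>>> step_arm:
  commands: [0,0,25,0,0,0,10,0,0,12,0,0,0,10,0,0,7,0,0,0,10,0,0,3,0,0,0,10,0,0,1,0,0,0,10,0,0,1,0,0,0,10,0,0,1,0,0,0,10,0,0,0,0,0,0,10]

```text
t: 20.1
ee_pos: [0.5985, 0.1152, 0.0657]
tcp_rot: [-0.001, 1.0, 0.009, 0.001]
contact_force: [-6.2, 4.2, 2.9]
opening: 0.25
```

>>> step_arm:
  commands: [0,0,0,0,0,0,30,0,0,0,0,0,0,40,0,0,0,0,0,0,60,0,0,0,0,0,0,60,0,0,-20,0,0,0,60,0,0,-40,0,0,0,60,0,0,-35,0,0,0,60,0,0,0,0,0,0,60]

```text
t: 20.9
ee_pos: [0.6019, 0.1142, 0.1652]
tcp_rot: [0.0, 1.0, 0.009, 0.006]
contact_force: [1.4, 0.6, 0.5]
opening: 0.703
```

>>> step_arm:
  commands: [0,40,0,0,0,0,60,0,40,0,0,0,0,60,0,40,0,0,0,0,60,0,40,0,0,0,0,60,0,40,0,0,0,0,60,0,40,0,0,0,0,60,0,40,0,0,0,0,60,0,19,0,0,0,0,60]

```text
t: 21.7
ee_pos: [0.6028, -0.188, 0.1577]
tcp_rot: [0.0, 1.0, 0.008, -0.0]
contact_force: [0.5, 1.1, -0.6]
opening: 0.704
```

>>> step_arm:
  commands: [0,0,0,0,0,0,60,0,0,0,0,0,0,60]

```text
t: 21.9
ee_pos: [0.6031, -0.1838, 0.1577]
tcp_rot: [-0.001, 1.0, 0.009, -0.0]
contact_force: [-0.7, 1.0, -0.2]
opening: 0.701
```

```bash
python3 chk.py yellow .060 .6045 -.1838 .059; cp $(ls -t pics/h_yellow*|head -1) pics/w6.png
```

```text
t 21.9 tcp [ 0.6031 -0.1838  0.1577] yaw 0.018595575482915065 tilt [-0.0007  0.0012] shift [ 1.4652  0.1316 98.7118] F [-0.7102  1.0451 -0.2127] open 59.56303925585371
expected far head px [317.8158 157.2377] [array([318.9, 137.8, 989. ]), array([327.1, 285.6, 330. ])]
 pitch -8mm [317.8171 154.3457] slide [317.8161 175.5155]
 pitch 8mm [317.8145 160.5105] slide [317.8156 138.2005]
```

View pics/w6.png

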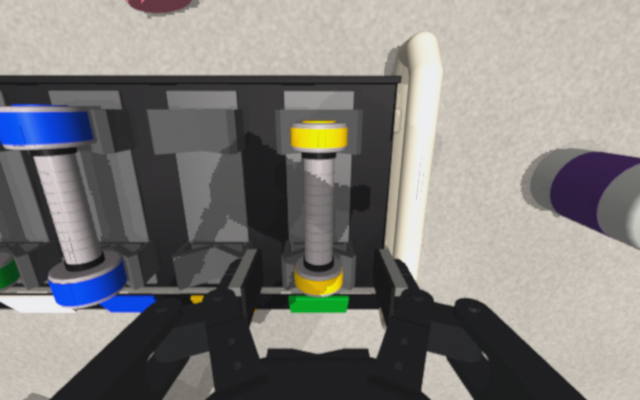

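Yellow at (319,205) is under the gripper, and the bottle at (600,195) is well clear. Picking yellow for the empty yellow saddle.

>>> step_arm:
  commands: [1,0,30,0,0,0,60,0,0,35,0,0,0,60,0,0,22,0,0,0,60,0,0,10,0,0,0,60,0,0,0,0,0,0,60,0,0,0,0,0,0,10,0,0,0,0,0,0,10,0,0,0,0,0,0,10]
  grip_force: 70

```text
t: 22.75
ee_pos: [0.6056, -0.1845, 0.0635]
tcp_rot: [0.0, 1.0, 0.009, 0.001]
contact_force: [-0.3, 2.7, 2.5]
opening: 0.254
```

>>> step_arm:
  commands: [0,0,0,0,0,0,10,0,0,0,0,0,0,10,0,0,0,0,0,0,10]

```text
t: 23.05
ee_pos: [0.6056, -0.1846, 0.0635]
tcp_rot: [0.0, 1.0, 0.009, 0.001]
contact_force: [-0.8, 3.2, 5.6]
opening: 0.254
```

>>> step_arm:
  commands: [0,0,-5,0,0,0,10,0,0,-15,0,0,0,10,0,0,-30,0,0,0,10,0,0,-35,0,0,0,10,0,0,0,0,0,0,10,0,0,0,0,0,0,10]

```text
t: 23.65
ee_pos: [0.6045, -0.1849, 0.1469]
tcp_rot: [0.0, 1.0, 0.009, 0.001]
contact_force: [-0.1, 1.0, -6.2]
opening: 0.252
```

```bash
python3 chk.py yellow .060 .603 -.0844 .062
```

```text
t 23.65 tcp [ 0.6045 -0.1849  0.1469] yaw 0.018646348778130015 tilt [ 0.0012 -0.0009] shift [   0.2937 -100.5855   84.8482] F [-0.0738  1.0477 -6.159 ] open 21.395280966359852
expected far head px [317.8806 157.2713] [array([318.5, 137.8, 226. ]), array([ 318.4,  167.8, 2902. ])]
 pitch -8mm [317.8424 154.4105] slide [317.8789 175.5531]
 pitch 8mm [317.9239 160.5093] slide [317.8824 138.2298]
```

>>> step_arm:
  commands: [1,-25,0,0,0,0,10,1,-38,0,0,0,0,10,0,-37,0,0,0,0,10,0,0,20,0,0,0,10,0,0,30,0,0,0,10,0,0,18,0,0,0,10,0,0,9,0,0,0,10,0,0,4,0,0,0,10]

```text
t: 24.5
ee_pos: [0.6031, -0.0845, 0.0635]
tcp_rot: [-0.0, 1.0, 0.009, -0.002]
contact_force: [-7.9, 0.8, 7.9]
opening: 0.254
```

>>> step_arm:
  commands: [0,0,1,0,0,0,10,0,0,1,0,0,0,10,0,0,1,0,0,0,10,0,0,0,0,0,0,10,0,0,0,0,0,0,10]

```text
t: 25.0
ee_pos: [0.6052, -0.0846, 0.0636]
tcp_rot: [0.0, 1.0, 0.009, 0.001]
contact_force: [-2.2, 1.9, 4.6]
opening: 0.253
```

>>> step_arm:
  commands: [0,0,0,0,0,0,30,0,0,0,0,0,0,40,0,0,0,0,0,0,60,0,0,0,0,0,0,60,0,0,-20,0,0,0,60,0,0,-40,0,0,0,60,0,0,-35,0,0,0,60,0,0,0,0,0,0,60]

```text
t: 25.8
ee_pos: [0.6082, -0.0859, 0.1639]
tcp_rot: [0.002, 1.0, 0.009, 0.006]
contact_force: [0.7, -0.2, 1.0]
opening: 0.703
```

>>> step_arm:
  commands: [-1,-40,0,0,0,0,60,-1,-40,0,0,0,0,60,0,-40,0,0,0,0,60,0,-40,0,0,0,0,60,0,-40,0,0,0,0,60,0,0,0,0,0,0,60,0,0,0,0,0,0,60]

```text
t: 26.5
ee_pos: [0.5982, 0.1159, 0.1565]
tcp_rot: [0.0, 1.0, 0.01, -0.0]
contact_force: [-1.2, -0.4, 0.8]
opening: 0.702
```

```bash
python3 chk.py green .0625 .599 .1148 .063
```

```text
t 26.5 tcp [0.5982 0.1159 0.1565] yaw 0.02068422872253366 tilt [-0.001  -0.0005] shift [ 0.8666  1.1243 93.5127] F [-1.1822 -0.376   0.7831] open 59.68977362191298
expected far head px [317.868  151.3703] [array([ 318.8,  133.5, 1640. ]), array([317.9, 290.5, 936. ]), array([ 601. ,  304.9, 1089. ])]
 pitch -8mm [317.8378 148.7977] slide [317.8664 169.8884]
 pitch 8mm [317.9022 154.2842] slide [317.8697 132.0774]
```

>>> step_arm:
  commands: [0,1,30,0,0,0,60,0,0,35,0,0,0,60,0,0,20,0,0,0,60,0,0,8,0,0,0,60,0,0,0,0,0,0,60,0,0,0,0,0,0,10,0,0,0,0,0,0,10,0,0,0,0,0,0,10]
  grip_force: 80

```text
t: 27.35
ee_pos: [0.6, 0.1155, 0.0666]
tcp_rot: [-0.001, 1.0, 0.009, 0.002]
contact_force: [-1.1, 4.2, 1.3]
opening: 0.25
```

>>> step_arm:
  commands: [0,0,0,0,0,0,10,0,0,0,0,0,0,10,0,0,0,0,0,0,10]

```text
t: 27.65
ee_pos: [0.6, 0.1154, 0.0665]
tcp_rot: [-0.001, 1.0, 0.009, 0.002]
contact_force: [-1.2, 4.0, 5.7]
opening: 0.253
```

>>> step_arm:
  commands: [0,0,-5,0,0,0,10,0,0,-15,0,0,0,10,0,0,-30,0,0,0,10,0,0,-45,0,0,0,10,0,0,0,0,0,0,10,0,0,0,0,0,0,10]

```text
t: 28.25
ee_pos: [0.599, 0.1141, 0.1602]
tcp_rot: [0.0, 1.0, 0.009, 0.001]
contact_force: [-0.7, -0.2, -8.2]
opening: 0.257
```

```bash
python3 chk.py green .0625 .604 -.1842 .0655
```

```text
t 28.25 tcp [0.599  0.1141 0.1602] yaw 0.018693878421570054 tilt [ 0.0016 -0.0004] shift [ -0.7061 298.2898  94.8373] F [-0.7224 -0.1618 -8.2049] open 21.806223465576213
expected far head px [317.8464 151.3704] [array([317.4, 121.8, 271. ]), array([ 317.7,  157.9, 4937. ]), array([ 596.9,  302.9, 1091. ])]
 pitch -8mm [317.8175 148.8452] slide [317.8457 169.8831]
 pitch 8mm [317.8792 154.2308] slide [317.8472 132.0834]
```

>>> step_arm:
  commands: [0,25,0,0,0,0,10,0,42,0,0,0,0,10,0,42,0,0,0,0,10,0,42,0,0,0,0,10,0,42,0,0,0,0,10,0,42,0,0,0,0,10,0,38,0,0,0,0,10,0,25,0,0,0,0,10]

```text
t: 29.1
ee_pos: [0.6019, -0.1858, 0.1557]
tcp_rot: [-0.001, 1.0, 0.008, -0.003]
contact_force: [-0.5, 0.8, -8.1]
opening: 0.249
```

>>> step_arm:
  commands: [0,0,0,0,0,0,10,0,0,15,0,0,0,10,0,0,30,0,0,0,10,0,0,25,0,0,0,10,0,0,12,0,0,0,10,0,0,6,0,0,0,10,0,0,2,0,0,0,10,0,0,1,0,0,0,10]

```text
t: 29.9
ee_pos: [0.605, -0.1836, 0.069]
tcp_rot: [0.0, 1.0, 0.01, 0.001]
contact_force: [0.9, 0.2, -7.6]
opening: 0.253
```

>>> step_arm:
  commands: [0,0,1,0,0,0,10,0,0,1,0,0,0,10,0,0,1,0,0,0,10,0,0,0,0,0,0,10,0,0,0,0,0,0,10]

```text
t: 30.4
ee_pos: [0.6051, -0.1843, 0.0667]
tcp_rot: [0.001, 1.0, 0.009, 0.001]
contact_force: [-1.1, -1.6, -0.9]
opening: 0.25
```

Contact is starting, so I'll settle one more millimetre, release, and rise.

>>> step_arm:
  commands: [0,0,1,0,0,0,10,0,0,0,0,0,0,10,0,0,0,0,0,0,10,0,0,0,0,0,0,30,0,0,0,0,0,0,40,0,0,0,0,0,0,60,0,0,0,0,0,0,60]

```text
t: 31.1
ee_pos: [0.6044, -0.1835, 0.0643]
tcp_rot: [-0.0, 1.0, 0.009, 0.0]
contact_force: [-0.2, -0.3, 0.8]
opening: 0.703
```

>>> step_arm:
  commands: [0,0,-20,0,0,0,60,0,0,-40,0,0,0,60,0,0,-45,0,0,0,60,0,-40,-45,0,0,0,60,0,-45,-20,0,0,0,60,0,-45,0,0,0,0,60,0,-40,0,0,0,0,60,0,0,0,0,0,0,60]

```text
t: 31.9
ee_pos: [0.6009, -0.0156, 0.2269]
tcp_rot: [-0.001, 1.0, 0.012, 0.0]
contact_force: [-0.4, 0.6, -0.6]
opening: 0.703
```

>>> step_arm:
  commands: [0,-28,0,0,0,0,60,0,0,0,0,0,0,60,0,0,0,0,0,0,60]

```text
t: 32.2
ee_pos: [0.6007, 0.0073, 0.2265]
tcp_rot: [0.0, 1.0, 0.01, -0.0]
contact_force: [-0.2, -0.2, -0.2]
opening: 0.705
```

Run:
```python
from h import *
to([.601,.0153,.231])
c=ctrl.calibration('wrist');im=ctrl.get_image('wrist');cv2.imwrite('pics/w7.png',im[:,:,::-1])
Z={'red':.075,'yellow':.078,'green':.080,'blue':.083};R={'red':.019,'yellow':.021,'green':.023,'blue':.025}
for k in Z:
    for b in blobs(im,k,80):
        if 60<b[0]<570 and 90<b[1]<257: print(k,np.round(b[:3],1),ray(c,b[0],b[1],Z[k]+R[k]*.6))
```

```text
t 32.2 tcp [0.6007 0.0073 0.2265] yaw 0.019463240422900173 tilt [-0.0002 -0.0005] shift [ 0.4604 -7.9858 -4.4966] F [-0.2106 -0.2173 -0.1986] open 59.93949695605314
red [107.9 132.8 451. ] [0.6542 0.2091 0.0864]
red [132.2 242.8 308. ] [0.5379 0.2071 0.0864]
yellow [412.1 130.  624. ] [ 0.6626 -0.0804  0.0906]
yellow [400.4 246.4 415. ] [ 0.5412 -0.0827  0.0906]
green [ 516.4  128.  1118. ] [ 0.6665 -0.176   0.0938]
green [490.4 249.7 728. ] [ 0.5406 -0.1781  0.0938]
blue [309.8 124.1 927. ] [0.6665 0.0157 0.098 ]
blue [310.  251.9 824. ] [0.5367 0.0141 0.098 ]
```

View pics/w7.png

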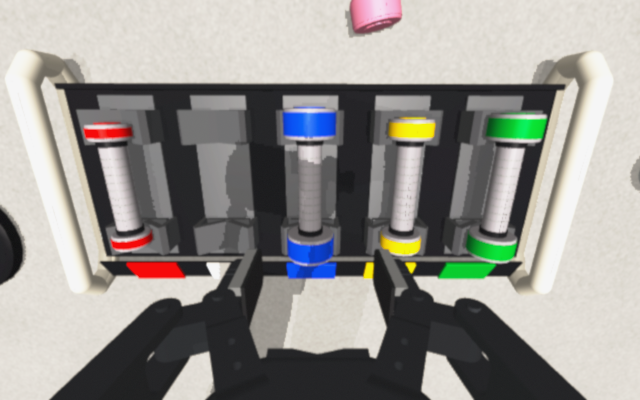

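All four are seated: red (120,185), blue (310,185), yellow (406,185) and green (503,190) are each above their own tag, and the spare (225,180) is empty. Along-saddle centres are within about 2 mm, and the gripper is clear. Handing in.

```bash
python3 -c "
from rig import ctrl
print(ctrl.job_done())"
```

```text
the job is handed in; nothing more can be done
None
```

All four weights are in the saddles with their own colour's tag, and the job is handed in at about 32 s of the 128 s limit. I swapped red and blue through the white-tagged spare, then green and yellow the same way, lowering each weight until the wrist force showed contact before letting go.

- **Position along the saddles:** the final wrist view puts each weight's middle within about 2 mm of its saddle centre (limit 15 mm).
- **Alignment:** each weight's direction agrees with the rack's to within about 0.01 rad (limit 0.12 rad).
- **Other conditions:** the spare saddle is empty and the gripper is clear of the rack. The bottle was not in the last image, but the arm's path stayed well away from it.
- **Disagreement:** the band positions of the outer weights read about 5–8 mm towards the middle of the rack. Seated weights read the same way before anything moved (red saddle about 11 mm), so I took this as viewing-angle error. The gripper positions at release were within about 1 mm of the saddle centres I measured.
- **Not measured:** I did not measure seated heights directly. They rest on the contact forces and on the gripper heights at release matching those at pick-up.

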